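Show the stamp roller to the inspection camera

TASK

First slide the grip of the ring light's dimmer along its track until it lines up with the little steel pointer beside the track, and leave it there. Then pick up the wooden stamp roller by its handle and hold it up to the inspection camera: its wheel centred between the ball tips of the camera's two framing rods, the roller pointing straight at the lens (wheel towards the lens, handle away), and its axle square to the line between the tips. Do not touch the camera or its stand, do not push the other tools and bowls about, and finish still holding the roller there, steady, without putting it down or letting go.

Things in the scene. Friction and masses are not known exactly. Their poses are not given: they have to be found in the camera images.
- dimmer_top (a point): Centre of the top of the dimmer's grip, an upright black block 28 mm across the track, 20 along it, 40 high, its top 54 mm above the bench, on an aluminium track housing 40 x 170 mm, 14 high, fixed to the bench on the robot's right. y runs along the track the way the grip must be slid, x across it away from the robot, z up. Friction 1.5 N; it stays where it is left.
- dimmer (a joint): Travel of the dimmer's grip along its track in m: 0 at the robot's right-hand (-y) end, 0.12 at the other; starts within 0 to 0.025.
- pointer: Steel pointer fixed beside the far edge of the dimmer's track: an upright dark tab 16 mm across the track, 4 mm thick, 18 mm high, with a tongue over the housing. Origin at the middle of its foot, 28 mm from the track's centre line; axes as the dimmer's. It marks where the middle of the grip should stand, a travel of 0.05 to 0.11, set anew each time.
- grip (a point): Middle of the wooden stamp roller's straight squared handle, 18 mm wide (y), 22 high (z), free for 30 mm either way along it; the point to grasp. Roller axes: x from handle to wheel, z along the wheel's axle, y square to both. It lies axle upright, handle level, 18 mm above the bench, wheel roughly away from the robot, in one of two places on the left half; the paddle lies in the other.
- wheel (a point): Centre of the stamp roller's grooved wheel (48 mm diameter, 26 wide, in a wooden fork 36 mm high), 77 mm ahead of grip along the roller's x axis. Same axes as grip.
- tail (a point): Centre of the rear face of the roller's end knob (36 mm diameter, 20 long), 63 mm behind grip. Same axes as grip.
- roller: The whole stamp roller, 164 mm long, about 90 g, balancing some 20 mm ahead of grip. Origin on its underside as it lies, 22 mm ahead of grip; same axes.
- view (a point): Viewing point: mid-way between the 10 mm steel balls that end the camera's two framing rods (114 mm apart along y), 120 mm straight out from the lens face, 0.21 to 0.27 m above the bench. x points straight to the lens (30 degrees above level, away from the robot), y is level, z square to both, upward. The wheel's centre belongs here, roller x along this x, axle along this z.
- lens (a point): Centre of the camera's lens face, 120 mm from view along its x axis; same axes. Behind it: black head with a 100 mm ring light, held on a dark stand at the bench's far side (foot 120 x 120 mm; 22 mm post, 0.46 m high, 110 mm farther back than this point). 5 mm framing rods run 57 mm either side of the lens axis out to the balls. Touch none of it; clamped at another height each time.
- paddle: Flat wooden paddle on the bench, 195 mm long, blade 50 mm wide, 14 thick; origin under its middle, x towards the blade. Leave it be.
- scraper: Aluminium scraper lying flat, 160 mm long, blade 90 mm wide, up to 8 thick; origin under its middle. Leave it be.
- rib: Hard blue silicone rib lying flat, 105 x 45 mm, 6 thick; origin under its middle. Leave it be.
- bowls: Stack of three white ceramic bowls, 144 mm across, 104 high; origin under its middle. Leave it be.
Mind the look-alikes: they are no part of the job. There is more than one size of the roller; the job needs the smallest.

How it is judged (in metres and radians):
On the way, in this order (a step that is already met when the one before it is completed fails the run):
1. the dimmer's grip stands in line with the pointer (within 7 mm), at rest and let go, the roller not yet picked up (y of dimmer_top in the frame of pointer between -0.007 and 0.007 m and velocity of joint dimmer between -0.01 and 0.01 m/s and contact force between the fingers and dimmer_base below 0.2 N and height (world z) of wheel below 0.03 m), for 0.2 s.
2. the roller is held in the fingers, clear of the bench (height (world z) of wheel above 0.08 m and height (world z) of tail above 0.04 m and contact force between roller and the fingers above 1 N), for 0.2 s.
At the end, for the whole second after the job is handed in: Roller held by the fingers alone, at rest, clear of the camera: wheel centre within 15 mm of the viewing point, long axis within 0.2 rad of the line to the lens, wheel towards the lens, axle within 0.25 rad of square to the line between the rod tips; dimmer grip within 7 mm of the pointer (y of dimmer_top in the frame of pointer between -0.007 and 0.007 m and distance between wheel and view below 0.015 m and angle between the x axis of wheel and the x axis of view, either way round below 0.2 rad and angle between the z axis of wheel and the z axis of view, either way round below 0.25 rad and x of tail in the frame of view below -0.1 m and height (world z) of wheel above 0.15 m and linear speed of roller below 0.03 m/s and angular speed of roller below 0.2 rad/s and contact force between roller and the fingers above 1 N and contact force between roller and rig below 0.2 N); the arm keeps its last pose, push and grip.
It fails at once if the camera, its rods or its stand are struck (over 2 N) (contact force between any of the arm, the fingers, roller and rig above 2 N).
It fails at once if the wooden paddle is moved more than 25 mm (distance of paddle from where it was at the start of the episode above 0.025 m).
It fails at once if the aluminium scraper is moved more than 25 mm (distance of scraper from where it was at the start of the episode above 0.025 m).
It fails at once if the blue rib is moved more than 25 mm (distance of rib from where it was at the start of the episode above 0.025 m).
It fails at once if the stack of bowls is moved more than 25 mm (distance of bowls from where it was at the start of the episode above 0.025 m).
It also fails if it takes over 64 s, if anything falls off the work surface, if the arm or the gripper's body presses on something with over 40 N, if the wrist force passes 120 N, or if a joint passes its speed limit or range.

ROBOT

A 6-joint arm with a two-finger parallel gripper is mounted at the origin on the work surface. World frame = base frame: x ahead of the robot, y to its left, z up, the work surface at z = 0. Lengths are in mm, angles in degrees, forces in N, time in s.
With the tool pointing down it reaches from about 325 to 900 mm from the base axis. Payload 3.5 kg.
Tool frame: the origin (TCP) lies at the very end of the fingers, on their centre line; the grasp point (between the pads) lies 19 mm behind it; z points along the fingers, y is the line along which they close (so a half turn about z gives the same grasp; the last joint's range is limited). The gripper opens to 85 mm and grips with 20 to 120 N. Pads are 22 mm wide; open, the fingers measure 114 mm over their backs; the gripper's body (76 mm by 85 mm) begins 54 mm behind the grasp point. The pads swing forward as they close: fully open they stand 13 mm farther back than shut.
Start: joints at [-78.977, 15.837, -1.513, 72.651, 0, 84.076], TCP at [182.179, -597.857, 197.513] pointing down, gripper open.
Joint ranges: [-178.77, 178.77], [-48.84, 107.48], [-61.69, 71.31], [-111.58, 123.2], [-90, 87.43], [-180, 180]. Speed limits (degrees/s): [147.25, 147.25, 180, 180, 180, 180].

INTERFACE

Orientations are given as [roll, pitch, yaw] about the fixed x, y, z axes, in that order (R = Rz(yaw) Ry(pitch) Rx(roll)).
In Python, from cell import status, imaging, close_job, models gives the robot as it stands. The module is installed in compiled form; this text tells all that it offers.
- The arm moves only by the tool carry_out, never from a script. Its argument "moves" is a list of rows, each an object with "slide": the shift along the tool's x, y, z in cm, a list of three; "spin": the turn about the tool's z in rad; "grip": the opening, from -1 (shut) to 1 (fully open). In form: [{"slide": [x, y, z], "spin": spin, "grip": grip}, ...]. A call has 1 to 12 rows; each row shifts and turns the commanded pose from where the row before left it, along the tool's axes as they then stand; what a row does not reach is not made up. A row lasts 1/8 s, in which the tool goes at most 62.5 mm and 10.7 degrees, less where a joint would pass 70% of its speed; a pose out of reach is approached as far as the arm can. A call is refused whole if a number of a shift passes 6.25 or a number of a turn 0.188, either way. A call with a gripper value outside its range is refused whole. The fingers move at their own pace and stop on an object; "squeeze" is the grip in N (left out, the last holds). Time passes only in rows, so rows that do not move let the fingers close. It gives the time, the measured TCP pose, the force, the opening and the grip force at its end, in the units of the state.
- status.sense(): the state, without advancing time (a new reading comes with each control period).
- imaging.read_camera(name): name is "scene" or "top" or "wrist"; returns a dict with "img" (400x640x3 uint8, red, green, blue), "depth" (400x640 float32, mm along the optical axis (not along the pixel's ray), 0 where there is no reading), "intrinsics" (3x3 intrinsics, pixels), "eye" and "attitude" of the camera in the world; the wrist camera has in their place "hand_eye" (4x4, takes a point from camera to tool coordinates, whose origin is the TCP and whose axes are the flange's). Camera axes: x right, y up, looking along -z (the intrinsics and any distortion apply to the point x, -y, -z); pixel columns grow to the right and rows downward; lengths in mm; the calibration is good to about 2 mm. A picture is of the moment at which its call begins: read the wrist's pose just before it.
- close_job(): hands the job in; it is judged then, once.
Trained networks look in the newest picture that a camera, given by its name, has taken for a name from the list of things; names that differ only in an ending like _2 or _b are one class to them, and where a whole thing is asked for, a point or a joint stands for the part that bears it (a point fixed in the world has none). Each returns a list of dicts, best first, with "confidence" (0 to 1); they miss things now and then, are a little off and sometimes report something else, mostly with a low value. They report only what shows in the picture. A call takes as long as a camera call. They do not tell look-alikes from the thing itself.
- models.recognise(query, camera): "pixel" ([column, row] in pixels, amid what is visible of it).
- models.cut_out(query, camera): "mask" (400x640 bool, what is visible of it) and "pixel" ([column, row] in pixels, amid what is visible of it).
The state is a dict: "t": time; "joint_positions": joint angles; "qvel": joint speeds; "tau": joint torques, N m; "tcp_pos": TCP position; "tool_rot": TCP orientation; "ft_force": force on the tool from outside, world axes, zero at the start; "wrist_torque": the same for the moment, N m; "gripper_width": finger opening in mm; "finger_force": force on a finger pad.
Only numpy, scipy, OpenCV 4.12 (cv2) and the standard library are available. Lean on these libraries where they do the work, as an engineer would, in place of code of your own. Each camera call takes 0.05 s, during which the arm holds its last target. There are 200 camera calls.

## Working session

There is one attempt and no reset: what is moved stays moved. The work goes in short steps, Python scripts to look and compute and a tool call to move; the robot and the scene stay as the last step left them, time stands still between calls to the robot, and variables do not carry over. Pictures are saved under pics/ and viewed, at most 10 in all, crops included, and the job is handed in when it is done.

Besides the shell and the picture viewer there is one more tool, called after "Emit:" as name(argument=value, ...), one argument or row to a line, values as JSON. carry_out: Moves the arm, as the interface text tells. Its arguments: {"type":"object","properties":{"moves":{"type":"array"},"squeeze":{"type":"number"}},"required":["moves"]}

```bash
mkdir -p pics; cat > h.py <<'E'
import numpy as np, cv2
from cell import status, imaging, models
from scipy.spatial.transform import Rotation as R
def rot(a):
    a=np.array(a,float)
    return a if a.shape==(3,3) else R.from_euler('xyz',a,degrees=True).as_matrix()
def cam(n):
    s=status.sense(); c=imaging.read_camera(n)
    if n=='wrist':
        T=np.eye(4);T[:3,:3]=rot(s['tool_rot']);T[:3,3]=s['tcp_pos'];M=T@np.array(c['hand_eye'])
        c['Rw'],c['tw']=M[:3,:3],M[:3,3]
    else: c['Rw'],c['tw']=rot(c['attitude']),np.array(c['eye'])
    return c
def world(c,u,v,d=None):
    u=np.asarray(u,float);v=np.asarray(v,float)
    if d is None: d=c['depth'][v.astype(int),u.astype(int)]
    K=np.array(c['intrinsics']);x=(u-K[0,2])/K[0,0]*d;y=(v-K[1,2])/K[1,1]*d
    return np.stack([x,-y,-d*np.ones_like(x)],-1)@c['Rw'].T+c['tw']
def save(n,img): cv2.imwrite('pics/'+n+'.png',img[:,:,::-1])
E
python3 - <<'E'
from h import *
np.set_printoptions(precision=1,suppress=True)
print(status.sense())
for n in ['scene','top']:
    c=cam(n);save(n,c['img']);print(n,c['intrinsics'],c['eye'],c['attitude'],[k for k in c])
    for q in ['dimmer_top','pointer','roller','lens','paddle','scraper','rib','bowls']:
        for r in models.cut_out(q,n)[:4]:
            v,u=np.nonzero(r['mask']);P=world(c,u,v);P=P[c['depth'][v,u]>0]
            print(q,round(r['confidence'],2),np.array(r['pixel']),len(u), np.median(P,0) if len(P) else '',np.percentile(P,[2,98],axis=0).ravel() if len(P) else '')
E
```

```text
{'t': 0.0, 'joint_positions': array([-79. ,  15.9,  -1.6,  72.7,  -0. ,  84.1]), 'qvel': array([-0. ,  0.1, -0.1,  0.1,  0. ,  0.1]), 'tau': array([ -0. , -44.6,  29.5,   0. ,  -0. ,   0. ]), 'tcp_pos': array([ 182. , -597. ,  196.3]), 'tool_rot': array([-179.9,   -0. ,   16.9]), 'ft_force': array([ 0.5, -0.7,  0.5]), 'wrist_torque': array([0., 0., 0.]), 'finger_force': 0.0, 'gripper_width': 85.22299509898534}
scene [[449.7   0.  320.2]
 [  0.  449.7 200.4]
 [  0.    0.    1. ]] [1253.7   70.3 1034.9] [42.9  1.  89.1] ['img', 'depth', 'intrinsics', 'eye', 'attitude', 'Rw', 'tw']
dimmer_top 0.67 [172.2 237.5] 170 [ 460.9 -356.2   39.3] [ 403.8 -392.8   -2.2  471.5 -347.3   56.6]
pointer 0.74 [398.9 326.1] 1291 [730.  261.8   5.4] [626.5 225.7   0.3 775.4 309.   11.5]
roller 0.62 [219.4 192.7] 1030 [ 272.5 -254.5   36.9] [ 218.7 -362.9    0.4  333.  -172.3   50.8]
roller 0.56 [318.  243.9] 563 [492.2  59.5  29.3] [405.7  18.7   5.8 539.4 116.6  38.9]
lens 0.93 [280.3 279. ] 2917 [784.  -11.1 318.6] [559.8 -59.8   0.1 860.5  56.8 353.7]
paddle 0.58 [383.9 254.4] 745 [507.9 237.4  13.2] 
[... 778 characters left out ...]
 292.5] 767 [172.5 287.3  42.1] [ 88.1 242.8   1.2 295.5 333.2  53.5]
roller 0.67 [316.3 204.4] 374 [474.8  62.4  31.2] [396.2  19.8  -1.5 531.9 119.6  41.6]
roller 0.63 [409.3 264.7] 736 [ 266.7 -252.4   42. ] [ 214.6 -367.7    4.2  326.5 -170.4   54. ]
lens 0.75 [343.6  92.3] 1127 [768.1 -19.5 325.8] [670.1 -63.5 228.4 847.9  37.  355.2]
paddle 0.56 [263.6 199.2] 576 [494.9 241.8  13.4] [386.7 200.3   1.7 558.4 278.   22.2]
scraper 0.66 [260.1 134.9] 724 [725.3 264.    6. ] [622.1 229.2  -3.8 774.2 316.3  14.9]
rib 0.86 [366.3 203.4] 348 [ 475.8 -116.2    5.9] [ 430.2 -141.7   -2.1  522.   -91.5   13. ]
bowls 0.73 [188.4 169.8] 1662 [590.  495.9  69.3] [520.  422.6   1.  652.  557.  107.2]
```

```bash
python3 - <<'E'
import cv2
a=cv2.imread('pics/top.png');cv2.imwrite('pics/top2.png',cv2.resize(a[60:330,150:500],None,fx=2.2,fy=2.2,interpolation=3))
b=cv2.imread('pics/scene.png');
cv2.imwrite('pics/sc2.png',cv2.resize(b[140:330,130:460],None,fx=2.4,fy=2.4,interpolation=3))
E
```

```text
(no output)
```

View pics/top2.png

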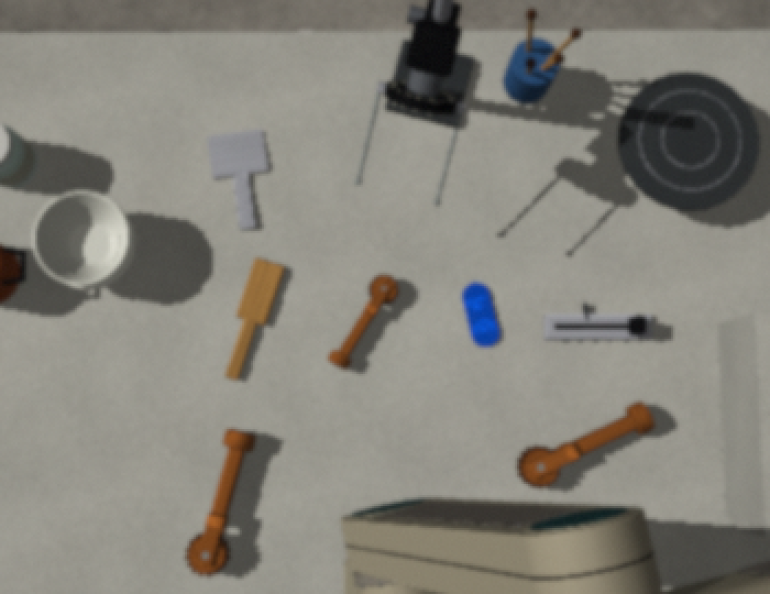

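View pics/sc2.png

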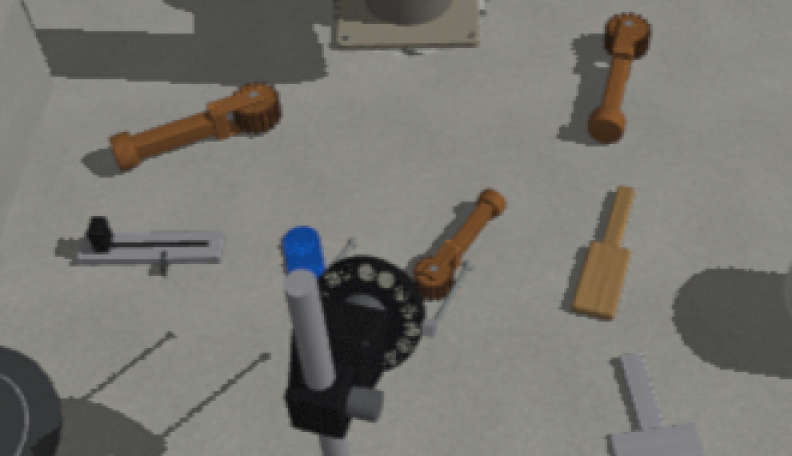

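```bash
cat > m.py <<'E'
from h import *
np.set_printoptions(precision=1,suppress=True)
for n in ['scene','top']:
    c=cam(n); V,U=np.mgrid[0:400,0:640]; P=world(c,U.ravel(),V.ravel()); P=P[c['depth'].ravel()>0]; np.save(n+'_cloud.npy',P)
    def box(lo,hi): return P[((P>lo)&(P<hi)).all(1)]
    print(n,'GRIP top',[f(box([400,-460,47],[500,-240,64])) if 1 else 0 for f in (len,lambda q:np.median(q,0),lambda q:(q.min(0)+q.max(0))/2,lambda q:q.max(0)-q.min(0))])
    t=box([400,-460,8],[500,-240,20]); r=cv2.minAreaRect(t[:,:2].astype(np.float32)); print('track',len(t),r,np.median(t,0))
    print('pointerish', box([470,-400,8],[530,-240,30]))
    # rods
    q=box([450,-160,150],[760,140,300]); 
    q=q[np.argsort(q[:,0])]; print('rods low x',len(q)); print(q[:24])
    for r in models.cut_out('roller',n):
        v,u=np.nonzero(r['mask']); W=world(c,u,v); W=W[(c['depth'][v,u]>0)&(W[:,2]>15)&(W[:,2]<45)]
        if len(W)<20 or abs(np.median(W[:,0])-480)>60: continue
        m=W[:,:2].mean(0); d=np.linalg.svd(W[:,:2]-m)[2][0]; d*=np.sign(d[0]); s=(W[:,:2]-m)@d; e=np.array([-d[1],d[0]])
        print('roller',r['confidence'],m,'dir',np.degrees(np.arctan2(d[1],d[0])),'len',s.min(),s.max(),np.ptp(s))
        for a in np.arange(s.min(),s.max(),12):
            k=W[(s>=a)&(s<a+12)]; y=(k[:,:2]-m)@e; print(round(a+6),len(k),y.min().round(),y.max().round(),k[:,2].max().round(),end=' | ')
        print()
E
python3 m.py
```

```text
scene GRIP top [61, array([ 456.8, -356.6,   52.9]), array([ 456.7, -358.1,   52.1]), array([29.1, 20.4, 10.1])]
track 554 ((464.25067138671875, -314.0888366699219), (147.9770050048828, 57.46670150756836), 88.83147430419922) [ 461.5 -305.3   13.5]
pointerish [[ 471.3 -357.7   30. ]
 [ 470.  -365.2   23.9]
 [ 472.6 -361.    27.1]
 [ 470.5 -307.    17.6]
 [ 470.6 -284.3   16.9]
 [ 472.1 -280.8   18.7]
 [ 471.6 -272.5   17.8]
 [ 470.4 -261.8   15.7]
 [ 471.6 -249.9   16.9]
 [ 470.8 -381.4   16.1]
 [ 470.5 -370.2   15.3]
 [ 471.4 -366.9   16.4]
 [ 471.  -361.5   15.7]
 [ 470.7 -358.8   15.2]
 [ 471.  -355.9   15.4]
 [ 471.6 -349.8   16.1]
 [ 472.6 -346.5   17.3]
 [ 473.2 -340.5   17.8]
 [ 470.4 -339.2   14. ]
 [ 470.2 -330.8   13.5]
 [ 470.4 -327.9   13.6]
 [ 470.9 -324.8   14.1]
 [ 472.2 -321.3   15.7]
 [ 471.7 -315.9   14.8]
 [ 472.9 -312.5   16.3]
 [ 471.8 -310.2   14.8]
 [ 472.2 -307.2   15.2]
 [ 472.1 -298.8   14.7]
 [ 470.7 -296.6   12.8]
 [ 472.3 -293.    14.8]
 [ 473.1 -287.    15.6]
 [ 475.1 -283.3   18.1]
 [ 473.7 -281.1   16.1]
 [ 470.6 -279.7   12. ]
 [ 473.8 -272.6   16. ]
 
[... 6129 characters left out ...]
.7 -39.8 218. ]
 [624.8 -36.1 226.9]
 [626.2 -39.6 220.9]
 [628.2 -36.2 225.8]
 [629.2 -39.6 221.6]
 [631.4 -39.3 225.6]
 [633.8 -39.2 228.3]
 [634.5 -42.5 225.6]
 [635.2 -41.7 235.6]
 [635.8 -38.9 233.1]
 [639.6 -42.2 230.1]
 [640.2 -39.3 227.7]
 [641.7  76.9 211.8]]
roller 0.88 [471.5  65. ] dir -32.64249023594777 len -86.24611319269927 72.60846177786897 158.85457497056825
-80 30 -14.0 14.0 42.0 | -68 24 -13.0 15.0 43.0 | -56 14 -6.0 7.0 32.0 | -44 16 -7.0 7.0 35.0 | -32 16 -7.0 7.0 35.0 | -20 14 -6.0 7.0 36.0 | -8 16 -7.0 8.0 35.0 | 4 15 -7.0 7.0 43.0 | 16 20 -9.0 8.0 43.0 | 28 20 -10.0 9.0 41.0 | 40 31 -17.0 17.0 44.0 | 52 40 -19.0 20.0 41.0 | 64 31 -16.0 19.0 39.0 | 76 4 -8.0 4.0 36.0 |
```

Top picture (full pixels): three rollers, at (251,292) and (409,265), both about 215 mm long, and at (316,204), which measures 160 mm and so fits the 164 mm roller on the left half next to the paddle. Dimmer grip is at (435,207) and the pointer just above the track at (418,200). I'll confirm the roller in a wrist crop before reaching for it.

Emit:
carry_out(
  moves=[
    {"slide": [0, 0, 0], "spin": 0.142, "grip": 1},
    {"slide": [0, 0, 0], "spin": 0.142, "grip": 1},
    {"slide": [3.9, -3.4, 0], "spin": 0, "grip": 1},
    {"slide": [3.9, -3.4, 0], "spin": 0, "grip": 1},
    {"slide": [3.9, -3.4, 0], "spin": 0, "grip": 1},
    {"slide": [3.9, -3.4, 0], "spin": 0, "grip": 1},
    {"slide": [3.9, -3.4, 0], "spin": 0, "grip": 1},
    {"slide": [3.9, -3.4, 0], "spin": 0, "grip": 1},
    {"slide": [3.9, -3.4, 0], "spin": 0, "grip": 1},
    {"slide": [0, 0, 0], "spin": 0, "grip": 1},
    {"slide": [0, 0, 0], "spin": 0, "grip": 1},
  ],
)

```text
t: 2.48
tcp_pos: [452.2, -356.8, 197.5]
tool_rot: [180.0, 0.0, 0.7]
ft_force: [-0.3, 0.4, 0.0]
gripper_width: 85.4
finger_force: 0.0
```

```bash
python3 - <<'E'
from h import *
np.set_printoptions(precision=1,suppress=True)
s=status.sense();print(s['t'],s['tcp_pos'],s['tool_rot'])
c=cam('wrist');save('w1',c['img']);V,U=np.mgrid[0:400,0:640]; P=world(c,U.ravel(),V.ravel()); P=P[c['depth'].ravel()>0]
def box(lo,hi): return P[((P>lo)&(P<hi)).all(1)]
for lo,hi in [([430,-400,49],[485,-300,60]),([400,-460,10],[474,-230,18]),([479,-340,8],[510,-230,24]),([484,-340,14],[510,-230,24])]:
    q=box(lo,hi)
    if len(q): print(len(q),np.median(q,0),np.percentile(q,[1,99],axis=0),cv2.minAreaRect(q[:,:2].astype(np.float32)))
E
```

```text
2.475 [ 452.2 -356.8  197.5] [180.    0.    0.7]
415 [ 457.1 -358.5   53.1] [[ 443.9 -367.9   49.6]
 [ 470.  -348.6   54.9]] ((456.8679504394531, -358.2135925292969), (26.369192123413086, 19.378917694091797), 0.6181328892707825)
3211 [ 456.6 -299.9   13.2] [[ 437.4 -386.3   11.3]
 [ 473.7 -231.4   15.1]] ((455.17279052734375, -308.9746398925781), (157.9459686279297, 37.63616943359375), 89.9871826171875)
68 [ 487.5 -284.    16.9] [[ 479.4 -285.5    9.5]
 [ 494.8 -281.2   18.2]] ((487.0977783203125, -283.4096984863281), (4.007174491882324, 15.517608642578125), 87.68277740478516)
40 [ 489.7 -283.5   17.2] [[ 484.2 -285.4   14.7]
 [ 494.8 -281.4   18.3]] ((489.5102844238281, -283.44561767578125), (3.8399834632873535, 10.698302268981934), 87.925537109375)
```

View pics/w1.png

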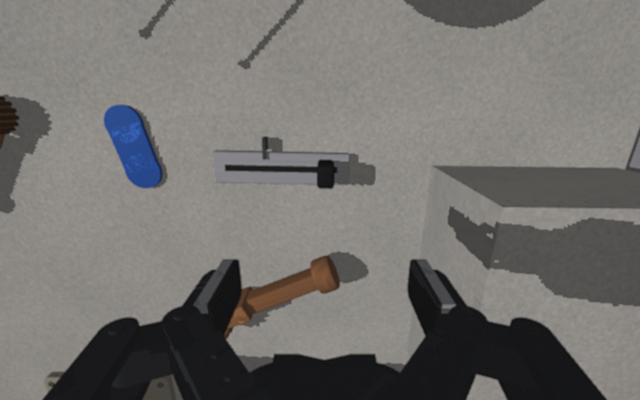

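```bash
python3 - <<'E'
from h import *
np.set_printoptions(precision=1,suppress=True)
c=cam('wrist')
for u,v in [(440,175),(500,185),(560,190),(600,185),(520,230),(600,260),(500,330),(440,240)]: print(u,v,world(c,u,v))
E
```

```text
440 175 [ 454.3 -495.3   32.1]
500 185 [ 460.4 -528.2   97.9]
560 190 [ 460.4 -575.2  113.1]
600 185 [ 460.8 -628.4   95. ]
520 230 [ 440.  -513.4  159.2]
600 260 [ 413.6 -586.   159. ]
500 330 [ 459.6 -418.5  290.4]
440 240 [ 381.8 -495.2   59. ]
```

Emit:
carry_out(
  moves=[
    {"slide": [0.4, 0.1, 2], "spin": 0, "grip": 1},
    {"slide": [0, 0, 3], "spin": 0, "grip": 1},
    {"slide": [0, 0, 3], "spin": 0, "grip": 1},
    {"slide": [0, 0, 0], "spin": 0, "grip": 1},
  ],
)

```text
t: 3.08
tcp_pos: [453.5, -356.7, 114.9]
tool_rot: [-179.8, 0.3, 0.6]
ft_force: [-0.2, 0.1, -0.2]
gripper_width: 85.7
finger_force: 0.0
```

Emit:
carry_out(
  moves=[
    {"slide": [0.2, 0.1, 3], "spin": 0, "grip": 1},
    {"slide": [0, 0, 3], "spin": 0, "grip": 1},
    {"slide": [0, 0, 2.3], "spin": 0, "grip": 1},
    {"slide": [0, 0, 0], "spin": 0, "grip": 1},
    {"slide": [0, 0, 0], "spin": 0, "grip": -0.6},
    {"slide": [0, 0, 0], "spin": 0, "grip": -0.6},
    {"slide": [0, 0, 0], "spin": 0, "grip": -0.6},
    {"slide": [0, 0, 0], "spin": 0, "grip": -0.6},
    {"slide": [0, 0, 0], "spin": 0, "grip": -0.6},
  ],
  squeeze=20,
)

```text
t: 4.2
tcp_pos: [458.4, -358.5, 34.6]
tool_rot: [180.0, -0.0, 0.7]
ft_force: [0.1, -0.2, 0.3]
gripper_width: 17.2
finger_force: 0.0
```

Emit:
carry_out(
  moves=[
    {"slide": [0, 0, 0], "spin": 0, "grip": 0.1},
    {"slide": [0, 0, 0], "spin": 0, "grip": 0.1},
    {"slide": [0, 0, 1.2], "spin": 0, "grip": 0.1},
    {"slide": [0, 0, 0], "spin": 0, "grip": 0.1},
    {"slide": [0, 0, 0], "spin": 0, "grip": -1},
    {"slide": [0, 0, 0], "spin": 0, "grip": -1},
    {"slide": [0, 0, 0], "spin": 0, "grip": -1},
    {"slide": [0, 0, 0], "spin": 0, "grip": -1},
  ],
)

```text
t: 5.2
tcp_pos: [458.5, -358.7, 22.7]
tool_rot: [180.0, -0.0, 0.7]
ft_force: [0.9, 0.3, -0.1]
gripper_width: -0.1
finger_force: 0.0
```

```bash
python3 - <<'E'
from h import *
np.set_printoptions(precision=1,suppress=True)
s=status.sense();print(s)
P=world(c:=cam('scene'),*np.mgrid[0:640,0:400].reshape(2,-1))
q=P[((P>[430,-420,35])&(P<[490,-300,70])).all(1)];print(len(q),np.percentile(q,[1,50,99],axis=0) if len(q) else '')
save('s3',cv2.resize(c['img'][190:270,110:260],None,fx=5,fy=5))
E
```

```text
{'t': 5.2, 'joint_positions': array([-44.4,  19.9, -18.8,  51.3,  -0. , 134.9]), 'qvel': array([-0.1, -0.1, -0.1,  0. , -0.1,  0.1]), 'tau': array([ -0. , -43.2,  24.5,  -0. ,   0. ,  -0. ]), 'tcp_pos': array([ 458.5, -358.7,   22.7]), 'tool_rot': array([180. ,  -0. ,   0.7]), 'ft_force': array([ 0.9,  0.3, -0.1]), 'wrist_torque': array([-0. , -0. ,  0.1]), 'finger_force': 0.0, 'gripper_width': -0.11010428922793683}
87 [[ 446.6 -371.    35.9]
 [ 466.2 -352.6   50.9]
 [ 472.5 -345.9   68.8]]
```

View pics/s3.png

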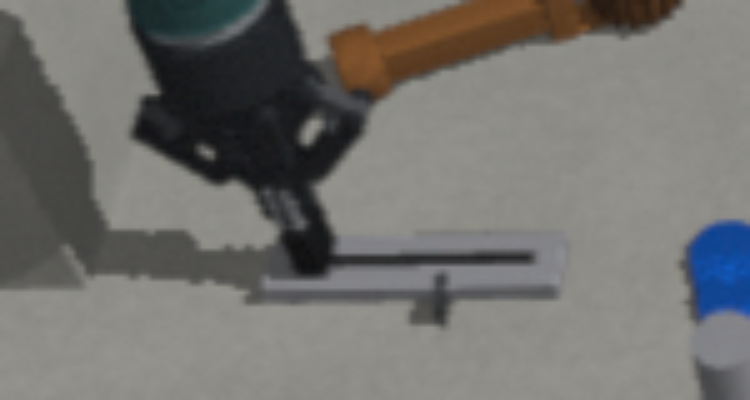

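```bash
python3 - <<'E'
from h import *
np.set_printoptions(precision=1,suppress=True)
c=cam('wrist');save('w2',c['img']);print(c['hand_eye'])
for u in range(290,370,8): print(u,[world(c,u,v).round().tolist() for v in (170,200,225,250)])
for q in ['dimmer_top']:
  for n in ['wrist','top','scene']:
    if n!='wrist': d=cam(n)
    else: d=c
    for r in models.cut_out(q,n)[:2]:
        v,u=np.nonzero(r['mask']);P=world(d,u,v);print(n,r['confidence'],r['pixel'],np.percentile(P,[2,50,98],axis=0).ravel())
E
```

```text
[[   0.     0.9    0.3   82.5]
 [   1.    -0.    -0.    -0.2]
 [  -0.     0.3   -0.9 -175.7]
 [   0.     0.     0.     1. ]]
290 [[497.0, -334.0, -0.0], [476.0, -334.0, 4.0], [461.0, -335.0, 12.0], [443.0, -335.0, 14.0]]
298 [[497.0, -340.0, -1.0], [477.0, -340.0, 5.0], [461.0, -340.0, 12.0], [442.0, -340.0, 13.0]]
306 [[497.0, -346.0, -0.0], [541.0, -357.0, 198.0], [461.0, -346.0, 13.0], [462.0, -348.0, 50.0]]
314 [[497.0, -351.0, -1.0], [476.0, -351.0, 3.0], [470.0, -352.0, 33.0], [470.0, -353.0, 65.0]]
322 [[497.0, -357.0, -0.0], [476.0, -357.0, 1.0], [471.0, -357.0, 34.0], [470.0, -357.0, 65.0]]
330 [[497.0, -362.0, -1.0], [476.0, -362.0, 3.0], [470.0, -362.0, 33.0], [469.0, -361.0, 63.0]]
338 [[497.0, -368.0, -1.0], [476.0, -368.0, 1.0], [468.0, -367.0, 28.0], [464.0, -366.0, 53.0]]
346 [[497.0, -373.0, 1.0], [475.0, -374.0, -1.0], [462.0, -373.0, 13.0], [443.0, -374.0, 13.0]]
354 [[497.0, -379.0, -1.0], [475.0, -380.0, -2.0], [462.0, -379.0, 13.0], [443.0, -380.0, 13.0]]
362 [[497.0, -384.0, -1.0], [475.0, -385.0, -1.0], [462.0, -384.0, 13.0], [443.0, -385.0, 13.0]]
wrist 0.68 [321.3, 231.2] [ 460.8 -367.9   19.2  469.4 -357.8   43.7  470.3 -348.6   53.5]
scene 0.52 [175.0, 239.0] [ 450.6 -363.7   20.   467.1 -352.1   38.2  470.7 -347.1   53.1]
scene 0.32 [316.7, 249.1] [401.2  18.4  -0.9 492.8  57.6  29.  541.1 118.9  39.2]
```

View pics/w2.png

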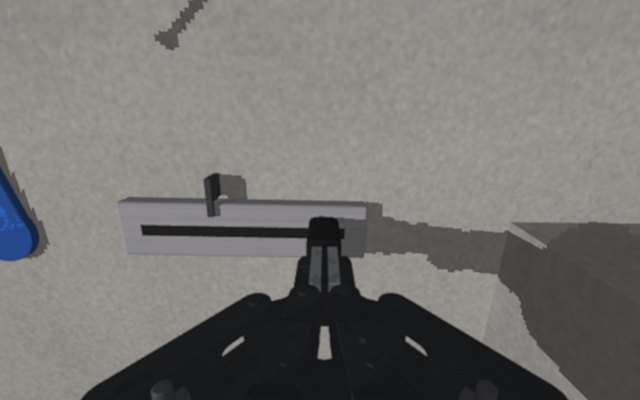

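The wrist picture shows the shut fingers right at the grip (323,230), pointer at (212,190), yet no grip force. A small sideways test will tell whether they engage.

Emit:
carry_out(
  moves=[
    {"slide": [0, -0.5, 0], "spin": 0, "grip": -1},
    {"slide": [0, -0.5, 0], "spin": 0, "grip": -1},
    {"slide": [0, 0, 0], "spin": 0, "grip": -1},
    {"slide": [0, 0, -3], "spin": 0, "grip": -1},
    {"slide": [0, 0, -3], "spin": 0, "grip": -1},
    {"slide": [0, 0, 0], "spin": 0, "grip": -1},
  ],
)

```text
t: 6.3
tcp_pos: [460.3, -350.5, 85.5]
tool_rot: [179.7, -0.3, 0.7]
ft_force: [-0.5, 0.5, -0.3]
gripper_width: -0.3
finger_force: 0.0
```

```bash
cat > d.py <<'E'
from h import *
np.set_printoptions(precision=1,suppress=True)
s=status.sense();print(s['tcp_pos'],s['ft_force'],s['gripper_width'])
for n in ['wrist','top','scene']:
    d=cam(n)
    for r in models.cut_out('dimmer_top',n)[:2]:
        v,u=np.nonzero(r['mask']);P=world(d,u,v);P=P[P[:,2]>20];print(n,r['confidence'],r['pixel'],np.percentile(P,[2,50,98],axis=0).ravel())
    save('d_'+n,d['img'])
E
python3 d.py
```

```text
[ 460.3 -350.5   85.5] [-0.5  0.5 -0.3] -0.3450703763735956
wrist 0.64 [336.7, 213.6] [ 444.3 -367.4   23.1  461.8 -357.9   52.9  470.3 -348.8   54.9]
```

View pics/d_wrist.png

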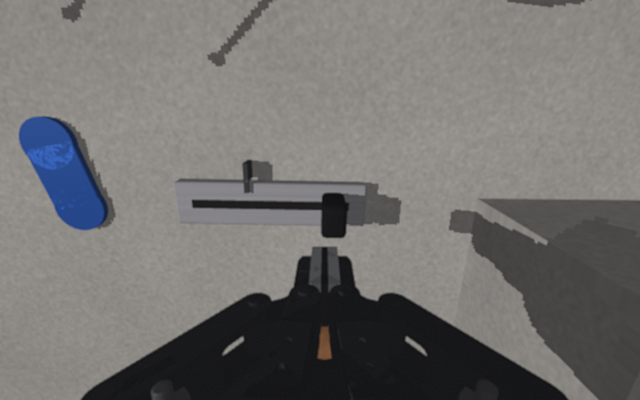

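```bash
python3 - <<'E'
from h import *
np.set_printoptions(precision=1,suppress=True)
c=cam('wrist');s=status.sense();print(s['tcp_pos'])
for v in range(236,300,4): print(v,[(world(c,u,v)-s['tcp_pos']).round().tolist() for u in (305,314,318,332,336)], c['img'][v,318])
d=cam('scene');P=world(d,*np.mgrid[0:640,0:400].reshape(2,-1));q=P[((P>[430,-400,60])&(P<[500,-300,200])).all(1)];print(q[np.argsort(q[:,2])][:15])
E
```

```text
[ 457.5 -347.9   81.3]
236 [[-40.0, 18.0, -81.0], [-40.0, 10.0, -83.0], [-40.0, 6.0, -82.0], [-40.0, -8.0, -83.0], [-40.0, -12.0, -82.0]] [146 143 139]
240 [[-44.0, 18.0, -82.0], [-45.0, 10.0, -83.0], [-44.0, 6.0, -82.0], [-44.0, -8.0, -82.0], [-44.0, -12.0, -82.0]] [150 148 143]
244 [[-48.0, 18.0, -82.0], [-49.0, 10.0, -83.0], [-48.0, 6.0, -82.0], [-49.0, -8.0, -83.0], [-48.0, -12.0, -82.0]] [150 147 143]
248 [[-54.0, 19.0, -83.0], [10.0, 6.0, 38.0], [11.0, 4.0, 39.0], [11.0, -4.0, 39.0], [11.0, -6.0, 39.0]] [72 73 75]
252 [[-58.0, 19.0, -83.0], [11.0, 5.0, 44.0], [11.0, 3.0, 43.0], [11.0, -4.0, 43.0], [11.0, -6.0, 43.0]] [74 74 76]
256 [[7.0, 10.0, 40.0], [11.0, 5.0, 47.0], [12.0, 3.0, 49.0], [11.0, -4.0, 47.0], [11.0, -6.0, 47.0]] [73 74 76]
260 [[7.0, 10.0, 44.0], [11.0, 5.0, 51.0], [11.0, 3.0, 52.0], [11.0, -3.0, 50.0], [12.0, -5.0, 52.0]] [74 74 76]
264 [[7.0, 10.0, 49.0], [11.0, 5.0, 55.0], [11.0, 3.0, 56.0], [11.0, -3.0, 55.0], [11.0, -5.0, 55.0]] [65 66 67]
268 [[7.0, 9.0, 52.0], [10.0, 5.0, 57.0], [11.0, 3.0, 58.0], [11.0, -3.0, 58.0], [11.0, -5.0, 58.0]] [75 75 78]
272 [[7
[... 441 characters left out ...]

288 [[13.0, 8.0, 77.0], [12.0, 4.0, 76.0], [12.0, 3.0, 76.0], [11.0, -3.0, 74.0], [12.0, -4.0, 76.0]] [64 64 65]
292 [[13.0, 8.0, 80.0], [12.0, 4.0, 77.0], [11.0, 3.0, 77.0], [12.0, -3.0, 77.0], [12.0, -4.0, 78.0]] [27 27 30]
296 [[12.0, 8.0, 80.0], [11.0, 4.0, 79.0], [12.0, 3.0, 80.0], [12.0, -3.0, 80.0], [12.0, -4.0, 81.0]] [23 24 26]
[[ 460.4 -342.7  116.8]
 [ 465.3 -341.2  118.3]
 [ 465.4 -354.5  118.9]
 [ 467.4 -350.7  121.2]
 [ 468.  -345.1  121.6]
 [ 461.2 -338.5  121.8]
 [ 468.6 -342.1  122.3]
 [ 468.6 -347.4  122.5]
 [ 465.9 -345.1  123.3]
 [ 466.3 -342.2  123.8]
 [ 462.5 -361.8  124.1]
 [ 466.7 -352.7  124.6]
 [ 467.8 -354.7  125.9]
 [ 468.2 -346.6  126.1]
 [ 465.  -339.2  126.2]]
```

Both cameras put the real fingertips about 37 mm behind the reported TCP, so the tips were above the grip all along. From here I take grasp point = TCP − 56 mm along tool z.

Emit:
carry_out(
  moves=[
    {"slide": [0, 0.5, 0], "spin": 0, "grip": 0.3},
    {"slide": [0, 0.5, 0], "spin": 0, "grip": 0.3},
    {"slide": [0, 0, 0], "spin": 0, "grip": 0.3},
    {"slide": [0, 0, 3], "spin": 0, "grip": 0.3},
    {"slide": [0, 0, 3], "spin": 0, "grip": 0.3},
    {"slide": [0, 0, 3], "spin": 0, "grip": 0.3},
    {"slide": [0, 0, 0.4], "spin": 0, "grip": 0.3},
    {"slide": [0, 0, 0], "spin": 0, "grip": 0.3},
  ],
)

```text
t: 7.7
tcp_pos: [458.6, -358.8, -11.1]
tool_rot: [180.0, -0.0, 0.7]
ft_force: [-0.0, 0.1, 0.9]
gripper_width: 55.4
finger_force: 0.0
```

Emit:
carry_out(
  moves=[
    {"slide": [0, 0, 0], "spin": 0, "grip": -1},
    {"slide": [0, 0, 0], "spin": 0, "grip": -1},
    {"slide": [0, 0, 0], "spin": 0, "grip": -1},
    {"slide": [0, 0, 0], "spin": 0, "grip": -1},
  ],
)

```text
t: 8.2
tcp_pos: [459.3, -359.3, -10.1]
tool_rot: [179.9, -0.1, 0.7]
ft_force: [0.6, 0.6, 6.1]
gripper_width: 19.6
finger_force: 22.3
```

Emit:
carry_out(
  moves=[
    {"slide": [0, -1.5, 0], "spin": 0, "grip": -1},
    {"slide": [0, -2, 0], "spin": 0, "grip": -1},
    {"slide": [0, -2, 0], "spin": 0, "grip": -1},
    {"slide": [0, -1.5, 0], "spin": 0, "grip": -1},
    {"slide": [0, -0.5, 0], "spin": 0, "grip": -1},
    {"slide": [0, 0, 0], "spin": 0, "grip": -1},
    {"slide": [0, 0, 0], "spin": 0, "grip": 0.3},
    {"slide": [0, 0, 0], "spin": 0, "grip": 0.3},
    {"slide": [0, 0, 0], "spin": 0, "grip": 0.3},
  ],
)

```text
t: 9.32
tcp_pos: [456.4, -282.7, -12.3]
tool_rot: [-179.9, 0.1, 0.7]
ft_force: [-0.2, -0.8, -0.1]
gripper_width: 55.5
finger_force: 0.0
```

Emit:
carry_out(
  moves=[
    {"slide": [0, 0, -4], "spin": 0, "grip": 0.3},
    {"slide": [0, 0, -5], "spin": 0, "grip": 0.3},
    {"slide": [0, 0, -5], "spin": 0, "grip": 1},
    {"slide": [0, 0, -5], "spin": 0, "grip": 1},
    {"slide": [0, 0, 0], "spin": 0, "grip": 1},
    {"slide": [0, 0, 0], "spin": 0, "grip": 1},
  ],
)

```text
t: 10.07
tcp_pos: [456.9, -283.2, 177.8]
tool_rot: [-180.0, 0.1, 0.7]
ft_force: [1.1, 0.6, -0.3]
gripper_width: 85.5
finger_force: 0.0
```

```bash
python3 - <<'E'
from h import *
np.set_printoptions(precision=1,suppress=True)
s=status.sense();print(s['t'],s['tcp_pos'],s['tool_rot'])
for n in ['wrist','scene']:
    c=cam(n);save('e_'+n,c['img']);V,U=np.mgrid[0:400,0:640]; P=world(c,U.ravel(),V.ravel()); P=P[c['depth'].ravel()>0]
    for lo,hi in [([430,-400,47],[485,-240,60]),([481,-340,8],[510,-230,24])]:
        q=P[((P>lo)&(P<hi)).all(1)]
        if len(q): print(n,len(q),np.median(q,0),cv2.minAreaRect(q[:,:2].astype(np.float32)))
c=cam('wrist')
for r in models.cut_out('roller','wrist'): 
    v,u=np.nonzero(r['mask']); print(r['confidence'],r['pixel'],np.median(world(c,u,v),0))
E
```

```text
10.075 [ 456.9 -283.2  177.8] [-180.     0.1    0.7]
wrist 469 [ 457.9 -282.9   53.1] ((457.2245178222656, -282.7649841308594), (27.570085525512695, 19.53373908996582), 0.9150662422180176)
wrist 50 [ 488.  -283.5   17.1] ((487.9830627441406, -282.9898376464844), (13.925686836242676, 3.4537487030029297), 0.7651605010032654)
scene 63 [ 461.1 -281.3   52.9] ((457.6710205078125, -282.499755859375), (19.07723045349121, 26.538480758666992), 82.39006805419922)
scene 13 [ 489.3 -282.1   14.5] ((487.6159362792969, -282.85052490234375), (5.2502007484436035, 10.251341819763184), 88.71927642822266)
0.91 [18.1, 144.3] [493.1  48.8  27.8]
0.9 [297.8, 310.4] [ 273.1 -254.6   38.3]
```

Dimmer is in line (grip y −282.8, pointer −283.0). Now over to the small roller; a half-turned grasp (yaw ≈147°) keeps joint 6 in range.

Emit:
carry_out(
  moves=[
    {"slide": [0, -5.1, 0], "spin": 0, "grip": 1},
    {"slide": [0, -5.1, 0], "spin": 0, "grip": 1},
    {"slide": [0, -5.1, 0], "spin": 0, "grip": 1},
    {"slide": [0, -5.1, 0], "spin": 0, "grip": 1},
    {"slide": [0, -5.1, 0], "spin": 0, "grip": 1},
    {"slide": [0, -5.1, 0], "spin": 0, "grip": 1},
    {"slide": [0, -5.1, 0], "spin": 0, "grip": 1},
    {"slide": [0, 0, 0], "spin": -0.18, "grip": 1},
    {"slide": [0, 0, 0], "spin": -0.18, "grip": 1},
    {"slide": [0, 0, 0], "spin": -0.18, "grip": 1},
    {"slide": [0, 0, 0], "spin": -0.18, "grip": 1},
    {"slide": [0, 0, 0], "spin": -0.18, "grip": 1},
  ],
)

```text
t: 11.78
tcp_pos: [452.4, 71.3, 177.3]
tool_rot: [-179.8, 0.0, 52.7]
ft_force: [-0.1, -0.4, 0.8]
gripper_width: 85.0
finger_force: 0.0
```

Emit:
carry_out(
  moves=[
    {"slide": [0, 0, 0], "spin": -0.18, "grip": 1},
    {"slide": [0, 0, 0], "spin": -0.18, "grip": 1},
    {"slide": [0, 0, 0], "spin": -0.18, "grip": 1},
    {"slide": [0, 0, 0], "spin": -0.18, "grip": 1},
    {"slide": [0, 0, 0], "spin": -0.18, "grip": 1},
    {"slide": [0, 0, 0], "spin": -0.18, "grip": 1},
    {"slide": [0, 0, 0], "spin": -0.18, "grip": 1},
    {"slide": [0, 0, 0], "spin": -0.18, "grip": 1},
    {"slide": [0, 0, 0], "spin": -0.18, "grip": 1},
    {"slide": [0, 0, 0], "spin": -0.04, "grip": 1},
    {"slide": [0, 0, 0], "spin": 0, "grip": 1},
  ],
)

```text
t: 13.15
tcp_pos: [452.5, 71.2, 177.5]
tool_rot: [180.0, -0.2, 147.5]
ft_force: [0.2, -0.9, -0.6]
gripper_width: 85.4
finger_force: 0.0
```

```bash
cat > r.py <<'E'
from h import *
np.set_printoptions(precision=1,suppress=True)
s=status.sense();print(s['t'],s['tcp_pos'],s['tool_rot'])
c=cam('wrist');save('w5',c['img'])
V,U=np.mgrid[0:400,0:640];P=world(c,U.ravel(),V.ravel())
for r in models.cut_out('roller','wrist'):
    v,u=np.nonzero(r['mask']);W=world(c,u,v);W=W[(W[:,2]>20)&(W[:,2]<45)]
    if len(W)<50: continue
    b=cv2.minAreaRect(W[:,:2].astype(np.float32)); m=W[:,:2].mean(0);d=np.linalg.svd(W[:,:2]-m,full_matrices=False)[2][0]
    H=W[abs((W[:,:2]-m)@d)<200]
    d*=np.sign(d[0]);e=np.array([-d[1],d[0]]);t=(W[:,:2]-m)@d;y=(W[:,:2]-m)@e
    # refine axis on slice mid-lines
    A=[((y[k].min()+y[k].max())/2,a,np.ptp(y[k]),W[k,2].max()) for a in np.arange(t.min()+4,t.max()-4,8) if (k:=abs(t-a)<4).sum()>5]
    A=np.array(A);p=np.polyfit(A[:,1],A[:,0],1)
    print(r['confidence'],r['pixel'],len(W),'len',np.ptp(t),'yaw',np.degrees(np.arctan2(d[1],d[0])+np.arctan(p[0])))
    print(A[:,1:].astype(int).tolist())
    g=t.max()-101; print('grip(from wheel)',m+g*d+np.polyval(p,g)*e); g=t.min()+63;print('grip(from tail)',m+g*d+np.polyval(p,g)*e)
    v0,u0=int(r['pixel'][1]),int(r['pixel'][0])
save('w5',cv2.resize(c['img'],None,fx=1.25,fy=1.25))
E
python3 r.py
```

```text
13.15 [452.5  71.2 177.5] [180.   -0.2 147.5]
0.72 [18.6, 162.1] 3053 len 216.8248999956811 yaw -63.71783209464706
[[-45, 29, 43], [-37, 46, 43], [-29, 37, 44], [-21, 23, 44], [-13, 23, 44], [-5, 21, 44], [2, 16, 44], [10, 13, 44], [18, 0, 44], [26, 16, 44], [34, 2, 44], [42, 3, 43], [50, 4, 38], [58, 3, 37], [66, 2, 35], [74, 2, 34], [82, 1, 32], [90, 1, 31], [98, 2, 29], [106, 2, 26], [114, 2, 24], [122, 1, 23], [146, 7, 26], [154, 2, 26], [162, 0, 25]]
grip(from wheel) [ 286.1 -266.4]
grip(from tail) [ 262.7 -219. ]
0.59 [327.9, 198.3] 2939 len 161.88951085533103 yaw -32.446468429234336
[[-76, 33, 36], [-68, 35, 36], [-60, 30, 35], [-52, 16, 29], [-44, 16, 30], [-36, 16, 30], [-28, 17, 29], [-20, 17, 29], [-12, 17, 29], [-4, 17, 29], [3, 17, 29], [11, 17, 36], [19, 19, 36], [27, 18, 37], [35, 20, 37], [43, 34, 37], [51, 44, 36], [59, 46, 37], [67, 41, 36], [75, 33, 32]]
grip(from wheel) [450.5  80.2]
grip(from tail) [452.3  79.1]
```

View pics/w5.png

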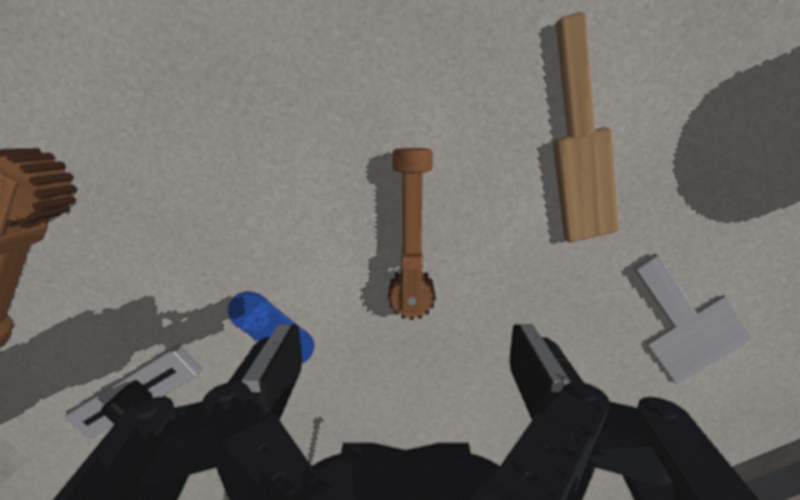

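The crop confirms it: one-piece small roller at (412,235) in the enlarged wrist view, 162 mm long, handle 17 mm wide with top at 29 mm, wheel 46 mm. The larger roller at the left edge is the look-alike. Now the grasp.

Emit:
carry_out(
  moves=[
    {"slide": [0.6, 0.6, 3], "spin": 0, "grip": 0.4},
    {"slide": [0, 0, 5], "spin": 0, "grip": 0.4},
    {"slide": [0, 0, 5], "spin": 0, "grip": 0.4},
    {"slide": [0, 0, 4], "spin": 0, "grip": 0.4},
    {"slide": [0, 0, 2.5], "spin": 0, "grip": 0.4},
    {"slide": [0, 0, 1.2], "spin": 0, "grip": 0.4},
    {"slide": [0, 0, 0], "spin": 0, "grip": 0.4},
  ],
  squeeze=40,
)

```text
t: 14.12
tcp_pos: [450.9, 79.8, -28.9]
tool_rot: [180.0, -0.1, 147.5]
ft_force: [0.8, -0.2, 0.1]
gripper_width: 59.8
finger_force: 0.0
```

Emit:
carry_out(
  moves=[
    {"slide": [0, 0, 0], "spin": 0, "grip": -1},
    {"slide": [0, 0, 0], "spin": 0, "grip": -1},
    {"slide": [0, 0, 0], "spin": 0, "grip": -1},
    {"slide": [0, 0, 0], "spin": 0, "grip": -1},
    {"slide": [0, 0, 0], "spin": 0, "grip": -1},
  ],
)

```text
t: 14.75
tcp_pos: [452.8, 79.8, -27.3]
tool_rot: [179.9, 0.1, 147.5]
ft_force: [-0.6, -0.9, 6.4]
gripper_width: 17.0
finger_force: 40.2
```

Emit:
carry_out(
  moves=[
    {"slide": [0, 0, -3], "spin": 0, "grip": -1},
    {"slide": [0, 0, -5], "spin": 0, "grip": -1},
    {"slide": [0, 0, -5], "spin": 0, "grip": -1},
    {"slide": [0, 0, -5], "spin": 0, "grip": -1},
    {"slide": [0, 0, -5], "spin": 0, "grip": -1},
    {"slide": [0, 0, -5], "spin": 0, "grip": -1},
    {"slide": [0, 0, 0], "spin": 0, "grip": -1},
    {"slide": [0, 0, 0], "spin": 0, "grip": -1},
  ],
)

```text
t: 15.75
tcp_pos: [450.8, 79.4, 250.8]
tool_rot: [179.9, -0.1, 147.5]
ft_force: [-0.8, 0.7, -1.3]
gripper_width: 16.9
finger_force: 39.4
```

```bash
cat > v.py <<'E'
from h import *
np.set_printoptions(precision=1,suppress=True)
s=status.sense();print(s['t'],s['tcp_pos'],s['tool_rot'],s['joint_positions'],s['gripper_width'],s['finger_force'])
T=np.array(s['tcp_pos']);Rt=rot(s['tool_rot']);gp=T-56*Rt[:,2]
def fit(W):
    # roller long axis & grip frame from points, relative to grasp
    m=W.mean(0);d=np.linalg.svd(W-m,full_matrices=False)[2][0];return m,d
import sys
for n in ['scene','top','wrist']:
    c=cam(n);save('f%d_%s'%(int(s['t']),n),c['img'])
    for r in models.cut_out('roller',n):
        v,u=np.nonzero(r['mask']);W=world(c,u,v);W=W[(c['depth'][v,u]>0)&(np.linalg.norm(W-gp,axis=1)<130)]
        if len(W)<40: continue
        m,d=fit(W);d=d*(1 if d@(-Rt[:,0])>0 else -1);t=(W-m)@d
        print(n,r['confidence'],len(W),'yaw',np.degrees(np.arctan2(d[1],d[0])),'pitch',np.degrees(np.arcsin(d[2])),'len',np.ptp(t),'wheel',m+(t.max()-24)*d,'tail',m+t.min()*d)
E
python3 v.py
```

```text
15.75 [450.8  79.4 250.8] [179.9  -0.1 147.5] [  1.8  -2.8 -16.1  76.7   0.1  34.3] 16.873511610185307 39.36380982398987
scene 0.68 540 yaw -31.810796654464873 pitch -2.7503729622969875 len 156.65024572567876 wheel [518.8  40.8 304.2] tail [406.2 110.6 310.6]
wrist 0.86 9522 yaw -32.571302016999326 pitch -1.2311296372344396 len 124.97659604855926 wheel [482.6  59.  304.7] tail [397.5 113.4 306.9]
```

Roller is held level. Rows offer no tilt command, but the roller must end 30° nose-up; first I'll see in free air overhead what the arm does at its reach limit.

Emit:
carry_out(
  moves=[
    {"slide": [0, 0, -5], "spin": 0, "grip": -1},
    {"slide": [0, 0, -5], "spin": 0, "grip": -1},
    {"slide": [0, 0, -5], "spin": 0, "grip": -1},
    {"slide": [0, 0, -5], "spin": 0, "grip": -1},
    {"slide": [0, 0, -5], "spin": 0, "grip": -1},
    {"slide": [0, 0, -5], "spin": 0, "grip": -1},
    {"slide": [0, 0, 0], "spin": 0, "grip": -1},
  ],
)

```text
t: 16.92
tcp_pos: [452.7, 78.9, 555.2]
tool_rot: [179.7, 0.3, 147.5]
ft_force: [0.9, -0.6, -1.1]
gripper_width: 17.3
finger_force: 39.4
```

```bash
python3 -c "
from cell import status;s=status.sense();print(s['tcp_pos'],s['tool_rot'],s['joint_positions'])"
```

```text
[452.71739105  78.92037281 555.16175814] [179.68866067   0.28595726 147.51485251] [1.75136143e+00 6.69969003e-01 2.36429709e+01 1.12561433e+02
 9.65104840e-02 3.42360786e+01]
```

Emit:
carry_out(
  moves=[
    {"slide": [0, 0, -3], "spin": 0, "grip": -1},
    {"slide": [0, 0, -3], "spin": 0, "grip": -1},
    {"slide": [0, 0, -3], "spin": 0, "grip": -1},
    {"slide": [0, 0, -3], "spin": 0, "grip": -1},
    {"slide": [0, 0, -3], "spin": 0, "grip": -1},
    {"slide": [0, 0, 0], "spin": 0, "grip": -1},
  ],
)

```text
t: 17.68
tcp_pos: [448.2, 78.1, 652.8]
tool_rot: [178.0, 2.7, 147.5]
ft_force: [-0.1, -0.0, -0.5]
gripper_width: 17.3
finger_force: 39.6
```

```bash
python3 -c "
from cell import status;s=status.sense();print(s['tcp_pos'],s['tool_rot'],s['joint_positions'])"
```

```text
[448.16207382  78.08505881 652.79921932] [178.02688552   2.68573347 147.47430703] [  1.64204413   4.19215774  40.66902354 123.14703005   0.12531755
  34.12512183]
```

Emit:
carry_out(
  moves=[
    {"slide": [0, 0, 3], "spin": -0.17, "grip": -1},
    {"slide": [0, 0, 2], "spin": -0.17, "grip": -1},
    {"slide": [-1, -3.7, 0], "spin": 0, "grip": -1},
    {"slide": [-1, -3.7, 0], "spin": 0, "grip": -1},
    {"slide": [-1, -3.7, 0], "spin": 0, "grip": -1},
    {"slide": [0, 0, 0], "spin": 0, "grip": -1},
  ],
)

```text
t: 18.42
tcp_pos: [456.1, -38.5, 600.4]
tool_rot: [179.1, 3.0, 166.7]
ft_force: [-0.2, 0.3, -1.6]
gripper_width: 17.1
finger_force: 39.7
```

```bash
python3 - <<'E'
from h import *
np.set_printoptions(precision=2,suppress=True)
s=status.sense();print(s['t'],s['tcp_pos'],s['tool_rot'],s['joint_positions'],rot(s['tool_rot']))
for n in ['scene','top']:
    P=np.load(n+'_cloud.npy');Q=[]
    for lo,hi in [([600,-80,195],[700,-20,290]),([615,40,195],[690,110,290])]:
        q=P[((P>lo)&(P<hi)).all(1)]
        for _ in range(4):
            m=np.median(q,0) if _==0 else q.mean(0);d=np.linalg.svd(q-m,full_matrices=False)[2][0];d*=np.sign(d[0]);r=np.linalg.norm((q-m)-np.outer((q-m)@d,d),axis=1);k=r<7 if _ else r<15;q=q[k]
        t=(q-m)@d;tip=m+t.min()*d;Q.append((tip,d));b=q[t<t.min()+9];print(n,len(q),'tip',tip,'ball?',b.mean(0),len(b),'dir',d,np.degrees(np.arcsin(d[2])),np.degrees(np.arctan2(d[1],d[0])))
    y=Q[1][0]-Q[0][0];print('sep',np.linalg.norm(y),y,'yaw',np.degrees(np.arctan2(-y[0],y[1])),'mid',(Q[0][0]+Q[1][0])/2)
E
```

```text
18.425 [456.13 -38.51 600.44] [179.08   2.95 166.75] [-13.6    0.88  29.75 115.93   0.94  -0.35] [[-0.97  0.23  0.05]
 [ 0.23  0.97  0.  ]
 [-0.05  0.02 -1.  ]]
scene 34 tip [613.91 -34.2  214.21] ball? [616.17 -35.09 216.13] 12 dir [ 0.83 -0.25  0.5 ] 30.04428655872735 -16.45849543411619
scene 34 tip [643.45  75.41 214.18] ball? [646.03  74.8  215.66] 11 dir [ 0.84 -0.23  0.49] 29.39769951688448 -15.637151997454152
sep 113.52414505092932 [ 29.54 109.61  -0.03] yaw -15.082988522713334 mid [628.68  20.61 214.2 ]
top 59 tip [609.1  -32.89 214.12] ball? [612.9  -33.45 217.6 ] 8 dir [ 0.84 -0.24  0.49] 29.03166367417447 -15.610894422341723
top 33 tip [640.71  76.24 213.  ] ball? [644.1   75.28 214.76] 8 dir [ 0.82 -0.23  0.53] 31.90025744407163 -15.510264487537885
sep 113.61869279444814 [ 31.61 109.13  -1.13] yaw -16.154534596196935 mid [624.9   21.68 213.56]
```

Tilt gained at the limit persists, and it tips the fingers outward, just the sense needed. Continue pushing up at the limit.

Emit:
carry_out(
  moves=[
    {"slide": [-0.3, -1.5, -3], "spin": 0.04, "grip": -1},
    {"slide": [0, 0, -6], "spin": 0, "grip": -1},
    {"slide": [0, 0, -6], "spin": 0, "grip": -1},
    {"slide": [0, 0, -6], "spin": 0, "grip": -1},
    {"slide": [0, 0, -6], "spin": 0, "grip": -1},
    {"slide": [0, 0, -6], "spin": 0, "grip": -1},
    {"slide": [0, 0, -6], "spin": 0, "grip": -1},
    {"slide": [0, 0, 0], "spin": 0, "grip": -1},
  ],
)

```text
t: 19.42
tcp_pos: [407.2, -41.9, 765.1]
tool_rot: [178.9, 18.4, 164.4]
ft_force: [-0.6, 0.2, -0.4]
gripper_width: 17.1
finger_force: 39.8
```

```bash
cat > p.py <<'E'
from h import *
np.set_printoptions(precision=2,suppress=True)
s=status.sense();M=rot(s['tool_rot']);x=-M[:,0]
print(s['t'],s['tcp_pos'],s['joint_positions']);print(M);print('roller yaw',np.degrees(np.arctan2(x[1],x[0])),'pitch',np.degrees(np.arcsin(x[2])),'y tilt',np.degrees(np.arcsin(M[2,1])))
E
python3 p.py
```

```text
19.425 [407.2  -41.86 765.14] [-15.86  -2.59  49.04 123.18   1.15  -0.25]
[[-0.91  0.26  0.31]
 [ 0.26  0.96 -0.07]
 [-0.32  0.02 -0.95]]
roller yaw -15.600961003171253 pitch 18.446135509474384 y tilt 1.0117528499532285
```

Emit:
carry_out(
  moves=[
    {"slide": [0, 0, -6], "spin": 0, "grip": -1},
    {"slide": [0, 0, -6], "spin": 0, "grip": -1},
    {"slide": [0, 0, -6], "spin": 0, "grip": -1},
    {"slide": [0, 0, 0], "spin": 0, "grip": -1},
  ],
)

```text
t: 19.92
tcp_pos: [362.6, -27.3, 819.7]
tool_rot: [179.0, 26.2, 164.3]
ft_force: [0.4, -0.3, -0.8]
gripper_width: 16.9
finger_force: 39.8
```

```bash
python3 p.py
```

```text
19.925 [362.63 -27.33 819.67] [-15.23  -7.17  52.27 123.19   0.78   0.45]
[[-0.86  0.26  0.43]
 [ 0.24  0.96 -0.1 ]
 [-0.44  0.02 -0.9 ]]
roller yaw -15.737840145471573 pitch 26.245034550172857 y tilt 0.8970298919862725
```

Emit:
carry_out(
  moves=[
    {"slide": [0, 0, -5], "spin": 0, "grip": -1},
    {"slide": [0, 0, -5], "spin": 0, "grip": -1},
    {"slide": [0, 0, 0], "spin": 0, "grip": -1},
  ],
)

```text
t: 20.3
tcp_pos: [333.3, -16.4, 846.0]
tool_rot: [179.0, 30.3, 164.2]
ft_force: [0.0, 0.7, -0.4]
gripper_width: 17.3
finger_force: 39.8
```

```bash
python3 p.py; python3 v.py
```

```text
20.3 [333.28 -16.4  845.99] [-14.04  -9.85  53.67 123.2    0.08   1.53]
[[-0.83  0.26  0.49]
 [ 0.24  0.96 -0.12]
 [-0.5   0.01 -0.86]]
roller yaw -15.808700409039579 pitch 30.31248456493671 y tilt 0.8376351174649084
20.3 [333.3 -16.4 846. ] [179.   30.3 164.2] [-14.   -9.9  53.7 123.2   0.1   1.5] 17.264910913849864 39.762253761291504
top 0.87 1310 yaw -14.964083291508123 pitch 28.55626509388701 len 119.40485063390133 wheel [372.8 -27.3 932.1] tail [291.9  -5.7 886.5]
wrist 0.86 9888 yaw -16.00155227664839 pitch 28.889454339665868 len 124.96151831466776 wheel [341.8 -19.6 909.3] tail [256.9   4.8 860.5]
```

Emit:
carry_out(
  moves=[
    {"slide": [1.4, 0.6, 4], "spin": 0, "grip": -1},
    {"slide": [1.8, 0.8, 5.2], "spin": 0, "grip": -1},
    {"slide": [1.8, 0.8, 5.2], "spin": 0, "grip": -1},
    {"slide": [1.8, 0.8, 5.2], "spin": 0, "grip": -1},
    {"slide": [1.8, 0.8, 5.2], "spin": 0, "grip": -1},
    {"slide": [1.8, 0.8, 5.2], "spin": 0, "grip": -1},
    {"slide": [1.8, 0.8, 5.2], "spin": 0, "grip": -1},
    {"slide": [1.8, 0.8, 5.2], "spin": 0, "grip": -1},
    {"slide": [1.8, 0.8, 5.2], "spin": 0, "grip": -1},
    {"slide": [1.8, 0.8, 5.2], "spin": 0, "grip": -1},
    {"slide": [1.8, 0.8, 5.2], "spin": 0, "grip": -1},
    {"slide": [0, 0, 0], "spin": 0, "grip": -1},
  ],
)

```text
t: 22.1
tcp_pos: [462.0, 44.0, 251.6]
tool_rot: [179.4, 28.9, 164.4]
ft_force: [-1.2, -0.5, -1.2]
gripper_width: 17.1
finger_force: 39.7
```

```bash
cat >> p.py <<'E'
W=np.array([630.5,20,216.4]);T=W-M@np.array([-78,0,-45.3]);xv=np.array([.834,-.233,.5])
D=T-s['tcp_pos'];print('wheel now',W-D,'to target in tool axes',M.T@D,'to standoff',M.T@(D-100*xv))
E
python3 p.py
```

```text
22.1 [462.01  44.   251.58] [  3.43 -22.66 -37.2   47.74  -8.53  16.8 ]
[[-0.84  0.26  0.47]
 [ 0.24  0.96 -0.12]
 [-0.48  0.01 -0.88]]
roller yaw -15.625512597884374 pitch 28.90212338849596 y tilt 0.49958098516946714
wheel now [506.57  31.07 328.93] to target in tool axes [-52.71  21.15 157.86] to standoff [ 47.27  21.11 159.78]
```

Tilt holds at 29°. On to the standoff point, 100 mm short along the lens axis.

Emit:
carry_out(
  moves=[
    {"slide": [1.2, 0.5, 4], "spin": 0, "grip": -1},
    {"slide": [1.2, 0.5, 4], "spin": 0, "grip": -1},
    {"slide": [1.2, 0.5, 4], "spin": 0, "grip": -1},
    {"slide": [1.1, 0.6, 4], "spin": 0, "grip": -1},
    {"slide": [0, 0, 0], "spin": 0, "grip": -1},
    {"slide": [0, 0, 0], "spin": 0, "grip": -1},
  ],
)

```text
t: 22.85
tcp_pos: [514.7, 56.2, 103.4]
tool_rot: [179.0, 30.1, 164.1]
ft_force: [1.5, -0.9, -0.7]
gripper_width: 17.1
finger_force: 39.7
```

```bash
python3 p.py; python3 v.py; python3 - <<'E'
from h import *
c=cam('scene');save('sA',cv2.resize(c['img'][190:320,210:400],None,fx=4,fy=4,interpolation=2))
E
```

```text
22.85 [514.71  56.24 103.42] [  4.9   -7.86 -47.08  21.98  -9.29  18.14]
[[-0.83  0.27  0.49]
 [ 0.24  0.96 -0.12]
 [-0.5   0.02 -0.86]]
roller yaw -15.900636383985525 pitch 30.126175267936592 y tilt 0.8920127626212768
wheel now [557.51  43.2  181.74] to target in tool axes [-83.61  -2.47   8.41] to standoff [16.38 -2.91  8.18]
22.85 [514.7  56.2 103.4] [179.   30.1 164.1] [  4.9  -7.9 -47.1  22.   -9.3  18.1] 17.102537182183266 39.68445003032684
scene 0.9 384 yaw -12.448965966805233 pitch 26.002445529126085 len 163.65211357982975 wheel [555.6  44.9 188.5] tail [433.   72.  127.2]
top 0.56 289 yaw -17.16455630793347 pitch 30.253711068898035 len 115.65996757281451 wheel [550.2  43.9 194. ] tail [474.6  67.3 147.9]
wrist 0.83 9916 yaw -16.08885742903833 pitch 29.203927401193035 len 125.26720316148433 wheel [518.8  54.3 170.4] tail [433.8  78.8 121. ]
```

View pics/sA.png

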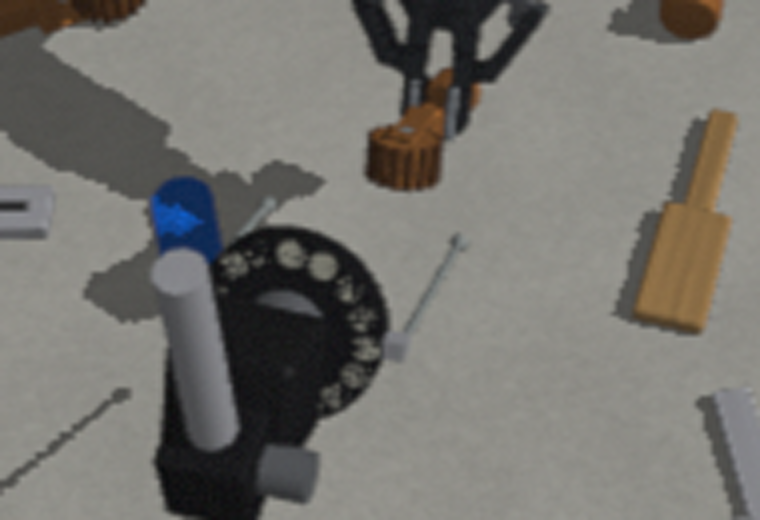

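The crop shows the wheel at (403,155), with the rod balls at (270,203) and (460,240) still ahead of it. Clear path, moving in along the axis.

Emit:
carry_out(
  moves=[
    {"slide": [-1.5, 0, 0.4], "spin": 0, "grip": -1},
    {"slide": [-2, 0, 0.2], "spin": 0, "grip": -1},
    {"slide": [-2, 0, 0.2], "spin": 0, "grip": -1},
    {"slide": [-1.5, -0.2, 0], "spin": 0, "grip": -1},
    {"slide": [-1, 0, 0], "spin": 0, "grip": -1},
    {"slide": [0, 0, 0], "spin": 0, "grip": -1},
    {"slide": [0, 0, 0], "spin": 0, "grip": -1},
    {"slide": [0, 0, 0], "spin": 0, "grip": -1},
  ],
)

```text
t: 24.2
tcp_pos: [581.3, 34.6, 132.7]
tool_rot: [179.1, 29.8, 164.2]
ft_force: [0.1, -0.6, -0.8]
gripper_width: 17.0
finger_force: 39.7
```

```bash
python3 p.py; python3 v.py; python3 - <<'E'
from h import *
np.set_printoptions(precision=1,suppress=True)
xv=np.array([.834,-.233,.5]);yv=np.array([.269,.963,0]);zv=np.cross(xv,yv);B=np.stack([xv,yv,zv]);W0=np.array([630.5,20,216.4])
for n in ['scene','top']:
    c=cam(n);P=world(c,*np.mgrid[0:640,0:400].reshape(2,-1));Q=(P-W0)@B.T
    k=(abs(Q)<[45,90,35]).all(1);Q=Q[k]
    for nm,m in [('wheel',abs(Q[:,1])<40),('ball-',Q[:,1]<-45),('ball+',Q[:,1]>45)]:
        q=Q[m];print(n,nm,len(q),'min',np.percentile(q,1,axis=0),'max',np.percentile(q,99,axis=0))
    if n=='scene': save('sB',cv2.resize(c['img'][190:320,210:400],None,fx=4,fy=4,interpolation=2))
E
```

```text
24.2 [581.34  34.62 132.74] [  1.23  -3.24 -38.76  25.51  -7.49  14.86]
[[-0.83  0.26  0.48]
 [ 0.24  0.96 -0.12]
 [-0.5   0.01 -0.87]]
roller yaw -15.813803116761765 pitch 29.83283503793959 y tilt 0.8051598941230612
wheel now [624.56  21.61 210.84] to target in tool axes [-8.1   0.09 -1.77] to standoff [91.89 -0.22 -1.47]
24.2 [581.3  34.6 132.7] [179.1  29.8 164.2] [  1.2  -3.2 -38.8  25.5  -7.5  14.9] 16.98185827788186 39.71948683261871
scene 0.82 453 yaw -15.022417879232117 pitch 26.8964685577708 len 158.90168803224958 wheel [623.2  23.2 218.6] tail [507.   54.4 157.6]
top 0.79 233 yaw -16.734293180849722 pitch 30.359391376164083 len 101.51900108219141 wheel [615.1  23.  223.2] tail [551.1  42.3 184. ]
wrist 0.97 9642 yaw -15.928534005912377 pitch 29.00835208610112 len 125.02723452069358 wheel [586.7  32.6 200.3] tail [501.8  56.8 151.4]
scene wheel 364 min [-41.1 -22.5 -13.7] max [16.4 22.3 17.9]
scene ball- 29 min [ -0.7 -60.8  -3.9] max [ 41.5 -53.4   3.3]
scene ball+ 30 min [-3.2 52.5 -4.1] max [43.  60.2  2.1]
top wheel 228 min [-43.  -22.3 -10.9] max [15.  20.9 23. ]
top ball- 31 min [ -5.7 -59.5  -5.8] max [ 43.8 -53.1   5.2]
top ball+ 30 min [-4.5 53.  -7.2] max [43.2 61.   7.2]
```

View pics/sB.png

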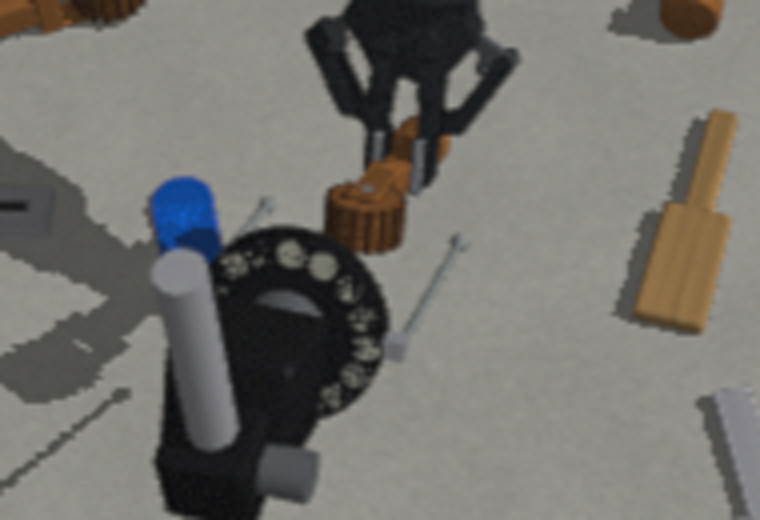

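Emit:
carry_out(
  moves=[
    {"slide": [-0.5, 0, -0.1], "spin": 0, "grip": -1},
    {"slide": [-0.4, 0, 0], "spin": 0, "grip": -1},
    {"slide": [0, 0, 0], "spin": 0, "grip": -1},
    {"slide": [0, 0, 0], "spin": 0, "grip": -1},
    {"slide": [0, 0, 0], "spin": 0, "grip": -1},
  ],
)

```text
t: 25.22
tcp_pos: [589.2, 32.4, 138.7]
tool_rot: [179.1, 29.9, 164.2]
ft_force: [-0.9, -0.5, -1.0]
gripper_width: 17.4
finger_force: 39.7
```

```bash
python3 p.py; python3 - <<'E'
from h import *
np.set_printoptions(precision=1,suppress=True)
xv=np.array([.834,-.233,.5]);yv=np.array([.269,.963,0]);zv=np.cross(xv,yv);B=np.stack([xv,yv,zv]);W0=np.array([630.5,20,216.4])
for n in ['scene','top']:
    c=cam(n);P=world(c,*np.mgrid[0:640,0:400].reshape(2,-1));Q=(P-W0)@B.T
    q=Q[(abs(Q)<[45,40,35]).all(1)];print(n,len(q),np.percentile(q,[1,99],axis=0))
    g=P[((P>[430,-400,47])&(P<[485,-240,60])).all(1)];print('dimmer',len(g),np.median(g,0))
s=status.sense();print(s['qvel'],s['ft_force'],s['finger_force'])
E
```

```text
25.225 [589.17  32.44 138.67] [  0.92  -2.88 -37.63  26.19  -7.35  14.61]
[[-0.83  0.27  0.48]
 [ 0.24  0.96 -0.12]
 [-0.5   0.01 -0.87]]
roller yaw -15.842382128656276 pitch 29.889319158665305 y tilt 0.8226166267831191
wheel now [632.31  19.42 216.81] to target in tool axes [ 1.85  0.08 -0.59] to standoff [101.84  -0.28  -0.4 ]
scene 370 [[-40.6 -22.3 -12.6]
 [ 26.   22.   18.7]]
dimmer 62 [ 461.4 -281.5   52.7]
top 250 [[-41.9 -22.3 -12.3]
 [ 23.6  20.9  24.7]]
dimmer 40 [ 453.6 -280.    53.8]
[ 0.   0.   0.  -0.1 -0.   0. ] [ 0.2  0.1 -2.3] 39.71938490867615
```

Wheel is centred to about 2 mm, axis and axle aligned, dimmer still in line, arm at rest: handing in.

```bash
python3 -c "
from cell import close_job;print(close_job())"
```

```text
the job is handed in; nothing more can be done
None
```

I handed in the job with the dimmer grip in line with the pointer (within about 1 mm) and the small roller held steady between the rod tips: wheel about 2 mm from centre by my measurements, pointing at the lens; the hand-in returned no verdict.

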